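# Empty the tray of spent cells into the collection tub

### The arm

A 6-joint arm with a two-finger parallel gripper is mounted at the origin on the work surface. World frame = base frame: x ahead of the robot, y to its left, z up, the work surface at z = 0. Lengths are in m, angles in rad, forces in N, time in s.
With the tool pointing down it reaches from about 0.3 to 0.75 m from the base axis. Payload 8.5 kg.
Tool frame: the origin (TCP) lies midway between the tips of the shut fingers; the grasp point (between the pads) lies 19 mm behind it; z points along the fingers, y is the line along which they close (so a half turn about z gives the same grasp; the last joint's range is limited). The gripper opens to 88 mm and grips with 3 to 60 N. Pads are 18 mm wide; open, the fingers measure 123 mm over their backs; the gripper's body (75 mm by 187 mm) begins 45 mm behind the grasp point.
Start: joints at [0.947, 0.381, 1.297, -0, 1.464, -0.215], TCP at [0.219, 0.505, 0.218] pointing down, gripper open.
Joint ranges: [-3.11, 3.11], [-0.89, 2.33], [0.22, 2.48], [-1.42, 4.56], [0.17, 2.85], [-2.88, 2.88]. Speed limits (rad/s): [2.39, 2.39, 3.14, 3.14, 3.14, 3.14].

### API

Orientations are given as a rotation vector (axis times angle).
In Python, from cell import observe, cams, ticket gives the robot as it stands.
- The arm moves only by the shell command python3 -m creep 'ROWS' [FORCE]. ROWS is a JSON object of lists of equal length, an entry for each row: "gripper": the closure, from -1 (fully open) to 1 (shut); "offset": the shift along the world's x, y, z in units of 3 cm (1.0 is 3 cm), a list of three; "turn": the turn, a rotation vector about the world's x, y, z in units of 2 pi rad (1.0 is 2 pi rad), a list of three. In form: {"gripper": [gripper, ...], "offset": [[tx, ty, tz], ...], "turn": [[ax, ay, az], ...]}. A call has 1 to 20 rows; each row shifts and turns the commanded pose from where the row before left it; what a row does not reach is not made up. A row lasts 1/8 s, in which the tool goes at most 62.5 mm and 10.7 degrees, less where a joint would pass 70% of its speed; a pose out of reach is approached as far as the arm can. A call with a number of a shift or a turn outside -1 to 1 is refused whole. A call with a gripper value outside its range is refused whole. The fingers move at their own pace and stop on an object; FORCE is the grip in N (left out, the last holds). Time passes only in rows, so rows that do not move let the fingers close. It gives the time, the measured TCP pose, the force, the opening and the grip force at its end, in the units of the state.
- observe(): the state, without advancing time (a new reading comes with each control period).
- cams.grab_frame(name): name is "side" or "top"; returns a dict with "frame" (384x512x3 uint8, red, green, blue), "depth" (384x512 float32, m along the optical axis (not along the pixel's ray), 0 where there is no reading), "camera_matrix" (3x3 intrinsics, pixels), "rvec" (rotation vector, rad) and "tvec" (3), from world to camera coordinates, as OpenCV has them. Camera axes: x right, y down, z forward; pixel columns grow to the right and rows downward; lengths in m; the calibration is good to about 2 mm. A picture is of the moment at which its call begins.
- ticket.job_done(): hands the job in; it is judged then, once.
The state is a dict: "t": time; "joint_pos": joint angles; "qvel": joint speeds; "joint_efforts": joint torques, N m; "eef_pos": TCP position; "tcp_rot": TCP orientation; "contact_force": force on the tool from outside, world axes, zero at the start; "moment": the same for the moment, N m; "gripper_width": finger opening in m; "gripper_force": force on a finger pad.
Only numpy, scipy, OpenCV 4.12 (cv2) and the standard library are available. Lean on these libraries where they do the work, as an engineer would, in place of code of your own. Each camera call takes 0.05 s, during which the arm holds its last target. There are 200 camera calls.

### The job

Empty the tray of spent battery cells into the collection tub at the end of the riser: tip the tray forward over the tub so that all six cells run out into it, then set the empty tray back down flat on the riser. Leave the other things where they are.

Things in the scene. Friction and masses are not known exactly. Their poses are not given: they have to be found in the camera images.
- riser: Fixed plywood bench riser: a shelf board 480 x 300 x 18 mm on panels, its top 120 mm above the bench. Its place and angle vary. Origin on the bench under the middle of its pouring edge (the end by the tub); x points out from that edge to the tub (about world -y), z up. The board covers x = -480 to 0, y = -150 to +150 mm.
- riser_edge (a point): Middle of the riser's pouring edge, at the height of the shelf's top; axes as the riser's. The edge is straight, along y, square, and nothing stands up above it.
- tub: Fixed open-topped grey plastic collection tub standing on the bench, its near wall 6 mm from the riser's pouring edge. Outside 200 (x) x 250 (y) x 100 (z) mm, walls and floor 5 mm; rim 20 mm below the riser's top. Its place along the edge varies. Origin under the centre of its floor, axes parallel to the riser's.
- tub_mouth (a point): Centre of the tub's open mouth, at rim height.
- tray: Loose sheet-metal tray (0.3 kg) standing on the riser, holding the cells. Origin in the plane of its flat underside; x is the pouring direction, z up. Underside from x = -65 to +62 mm, sheet 3 mm; rear wall (x = -65) and side walls (141 mm over all in y) 45 mm high. No front wall but a sloping pouring lip (see tray_lip), and a loop handle behind the rear wall (see tray_handle).
- tray_handle (a point): Middle of the handle's round grip bar: 12 mm thick, 76 mm long parallel to the tray's y, at x = -100, z = 75 mm of the tray (35 mm behind the rear wall and 30 mm above it). Axes as the tray's. A light pinch (20 to 40 N) lets the bar turn between the pads while the tray tilts.
- tray_lip (a point): Middle of the front edge of the pouring lip, axes as the tray's. From x = +62 mm the tray's floor runs up at 35 degrees to this edge at x = +103, z = 29 mm, between raised sides up to 53 mm high. The cells stay in until the tray is tipped forward by more than 35 degrees; by 60 degrees they have run out.
- cell0: Spent D-size cell, a cylinder 34 mm in diameter and 61 mm long, about 0.1 kg, one of six lying across the tray in two columns of three; they roll. Origin at its centre, y along its axis.
- cell1: Spent D-size cell like cell0, also in the tray at the start.
- cell2: Spent D-size cell like cell0, also in the tray at the start.
- cell3: Spent D-size cell like cell0, also in the tray at the start.
- cell4: Spent D-size cell like cell0, also in the tray at the start.
- cell5: Spent D-size cell like cell0, also in the tray at the start.
- mug: White ceramic mug, 80 mm across, 90 mm tall, standing; origin under its centre. Bystander.
- coffee_can: Steel can, 76 mm across, 110 mm tall, standing; origin under its centre. Bystander.
- handset: Black hand-held radio lying on the riser, case 110 x 56 x 34 mm with an 85 mm stub aerial on its +x end; origin under the case's centre. Bystander.
- meter: Multimeter lying flat, 150 x 80 x 36 mm; origin under its centre. Bystander.
- pliers: Pair of pliers lying flat, 170 mm long along its x, 65 mm wide, 17 mm high; origin on the bench under the pivot. Bystander.
- carabiner: Aluminium carabiner lying on the riser, 115 x 70 mm, 15 mm high; origin under its middle. Bystander.
There are look-alikes about, which are no part of the job. What is shaped like the cell4 but brown or pink is not meant.

How it is judged:
On the way:
1. The tray is tipped forward (more than 0.45 rad) with its pouring lip over the tub and no more than 250 mm above the bench (angle between tray's own z axis and vertical above 0.45 rad and x of tray_lip in the frame of tub between -0.106 and 0.1 m and y of tray_lip in the frame of tub between -0.125 and 0.125 m and z of tray_lip in the frame of tub below 0.25 m), for 0.1 s.
At the end, for the whole second after the job is handed in: All six cells lie at rest inside the tub, below its rim, and the tray stands flat on top of the riser (level within 0.06 rad, underside within 6 mm of the shelf's surface, its origin on the riser's side of the edge), at rest (x of cell0 in the frame of tub between -0.095 and 0.095 m and y of cell0 in the frame of tub between -0.12 and 0.12 m and z of cell0 in the frame of tub between 0 and 0.09 m and linear speed of each of cell0, cell1, cell2, cell3, cell4, cell5 below 0.05 m/s and x of cell1 in the frame of tub between -0.095 and 0.095 m and y of cell1 in the frame of tub between -0.12 and 0.12 m and z of cell1 in the frame of tub between 0 and 0.09 m and x of cell2 in the frame of tub between -0.095 and 0.095 m and y of cell2 in the frame of tub between -0.12 and 0.12 m and z of cell2 in the frame of tub between 0 and 0.09 m and x of cell3 in the frame of tub between -0.095 and 0.095 m and y of cell3 in the frame of tub between -0.12 and 0.12 m and z of cell3 in the frame of tub between 0 and 0.09 m and x of cell4 in the frame of tub between -0.095 and 0.095 m and y of cell4 in the frame of tub between -0.12 and 0.12 m and z of cell4 in the frame of tub between 0 and 0.09 m and x of cell5 in the frame of tub between -0.095 and 0.095 m and y of cell5 in the frame of tub between -0.12 and 0.12 m and z of cell5 in the frame of tub between 0 and 0.09 m and angle between tray's own z axis and vertical below 0.06 rad and z of tray in the frame of riser between 0.114 and 0.126 m and x of tray in the frame of riser below 0 m and linear speed of tray below 0.02 m/s); the robot touches nothing.
It fails at once if A bystander (mug, can, hand-held radio, multimeter, pliers or carabiner) is moved by more than 40 mm (distance of any of mug, coffee_can, handset, meter, pliers, carabiner from where it was at the start of the episode above 0.04 m).
It also fails if it takes over 48 s, if anything falls off the work surface, if the arm or the gripper's body presses on something with over 40 N, if the wrist force passes 120 N, or if a joint passes its speed limit or range.

## Working session

There is one attempt and no reset: what is moved stays moved. The work goes in short steps, Python scripts to look and compute and a shell command to move; the robot and the scene stay as the last step left them, time stands still between calls to the robot, and variables do not carry over. Pictures are saved under pics/ and viewed, at most 10 in all, crops included, and the job is handed in when it is done.

```bash
mkdir -p pics; ls; cat > h.py <<'E'
import numpy as np,cv2
from cell import observe,cams,ticket
def grab(n):
    f=cams.grab_frame(n); np.savez(f'{n}.npz',**f)
    return f
def load(n): return dict(np.load(f'{n}.npz'))
def pts(f):
    K=f['camera_matrix'];R=cv2.Rodrigues(f['rvec'])[0];t=np.ravel(f['tvec'])
    v,u=np.mgrid[:384,:512];d=f['depth']
    c=np.stack([(u-K[0,2])/K[0,0]*d,(v-K[1,2])/K[1,1]*d,d],-1)
    return (c-t)@R   # world
E
python3 - <<'E'
from h import *
s=observe();print({k:np.round(v,3) for k,v in s.items()})
ims=[]
for n in('top','side'):
    f=grab(n);ims.append(f['frame'][:,:,::-1]);R=cv2.Rodrigues(f['rvec'])[0];print(n,-R.T@np.ravel(f['tvec']),R[2],f['camera_matrix'][0,0])
    cv2.imwrite(f'pics/{n}0.png',cv2.resize(ims[-1],(800,600)))
E
```

```text
pics
{'t': np.float64(0.0), 'joint_pos': array([ 0.947,  0.381,  1.298,  0.   ,  1.464, -0.215]), 'qvel': array([ 0.   ,  0.002,  0.   , -0.   ,  0.   ,  0.   ]), 'joint_efforts': array([ 0.0000e+00, -4.3792e+01, -2.2456e+01,  7.1000e-02,  3.5000e-02,
       -0.0000e+00]), 'eef_pos': array([0.218, 0.504, 0.217]), 'tcp_rot': array([-6.380e-01, -3.076e+00,  2.000e-03]), 'contact_force': array([ 0.389, -0.271,  0.15 ]), 'moment': array([ 0.009,  0.015, -0.04 ]), 'gripper_force': np.float64(0.0), 'gripper_width': np.float64(0.088)}
top [ 0.35876712 -0.09039388  1.71764562] [ 0.10964324  0.01652916 -0.99383356] 393.7981799006267
side [0.22630767 0.70088886 0.88574606] [ 0.29178835 -0.6863733  -0.66614657] 363.1525679954765
```

View pics/top0.png

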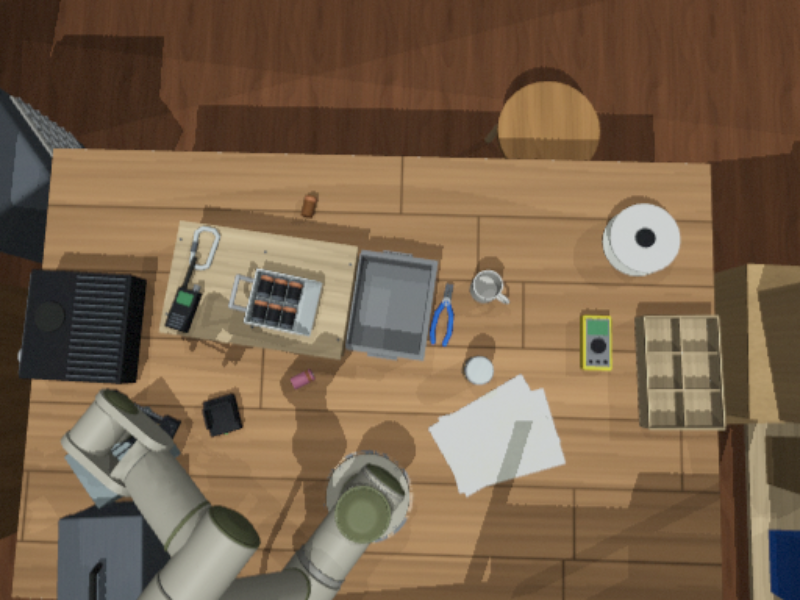

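View pics/side0.png

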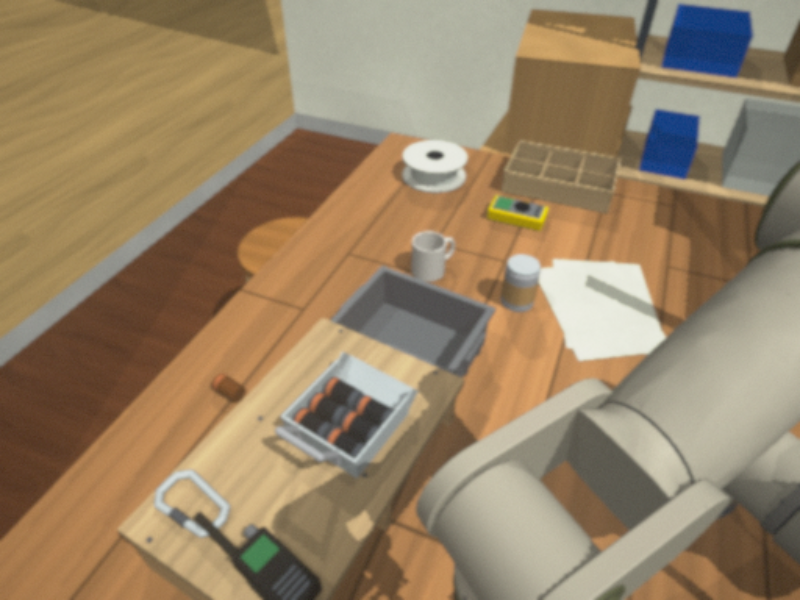

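The top view shows the riser (160–358, 222–358), with the tray on it holding six black and orange cells at (280,300). Its handle is at (240,292) and the tub is centred at (393,305). The brown (309,205) and pink (301,380) cells on the bench are the look-alikes. In the side view the tray is at (345,410), and nothing stands near the handle (315,445) except the carabiner and radio further back.

```bash
cat > meas.py <<'E'
from h import *
def rect(P,msk,name):
    q=P[msk][:,:2].astype(np.float32)
    r=cv2.minAreaRect(q*1000);print(name,len(q),'c',np.round(r[0],1),'size',np.round(r[1],1),'ang',round(r[2],2));return r
f=load('top');P=pts(f);Ps=pts(load('side'))
Z=P[...,2];ok=f['depth']>0
roi=np.zeros(Z.shape,bool);roi[135:235,95:240]=1   # riser
v,u=np.mgrid[:384,:512]
def big(m):
    n,l,s,c=cv2.connectedComponentsWithStats(m.astype(np.uint8));i=1+np.argmax(s[1:,4]);return l==i
sh=big(ok&roi&(abs(Z-.12)<.012)); r=rect(P,sh,'shelf'); print(np.round(cv2.boxPoints(r)),'z',np.median(Z[sh]))
roi2=np.zeros(Z.shape,bool);roi2[150:240,218:290]=1
tb=big(ok&roi2&(Z>.085)&(Z<.108)); tb2=rect(P,tb,'tub rim');print(np.round(cv2.boxPoints(tb2)),np.median(Z[tb]))
roi3=np.zeros(Z.shape,bool);roi3[165:220,140:210]=1
w=ok&roi3&(Z>.150);rr=rect(P,w,'tray+handle');print(np.round(cv2.boxPoints(rr)))
for nm,X in(('top',P),('side',Ps)):
    h=(X[...,2]>.18)&(X[...,2]<.21)&(abs(X[...,0]-rr[0][0]/1e3)<.15)&(abs(X[...,1]-rr[0][1]/1e3)<.15)
    hb=big(cv2.dilate(h.astype(np.uint8),np.ones((3,3)))>0)&h
    q=rect(X,hb,'bar '+nm);print(np.round(cv2.boxPoints(q)),'z',np.round(np.percentile(X[hb][:,2],[5,50,95]),3))
E
python3 meas.py; python3 - <<'E'
from h import *
f=load('top')['frame'][130:240,90:300,::-1]
cv2.imwrite('pics/crop0.png',cv2.resize(f,None,fx=3.8,fy=3.8,interpolation=cv2.INTER_CUBIC))
E
```

```text
shelf 6053 c [544.8 299.5] size [482.3 301.8] ang 82.97
[[366.  79.]
 [665.  42.]
 [724. 520.]
 [425. 557.]] z 0.1205463656904211
tub rim 714 c [514. -50.] size [209.2 286.3] ang 82.83
[[ 359. -136.]
 [ 643. -172.]
 [ 669.   36.]
 [ 385.   72.]] 0.0986153378909499
tray+handle 943 c [510.8 245.7] size [212.3 143.4] ang 79.35
[[421. 155.]
 [562. 128.]
 [601. 337.]
 [460. 363.]]
bar top 99 c [527.  334.4] size [38.5 86.8] ang 69.07
[[480. 332.]
 [561. 301.]
 [574. 337.]
 [493. 368.]] z [0.184 0.198 0.205]
bar side 247 c [526.  335.2] size [27.4 86.3] ang 79.22
[[481. 330.]
 [566. 314.]
 [571. 341.]
 [486. 357.]] z [0.184 0.2   0.202]
```

View pics/crop0.png

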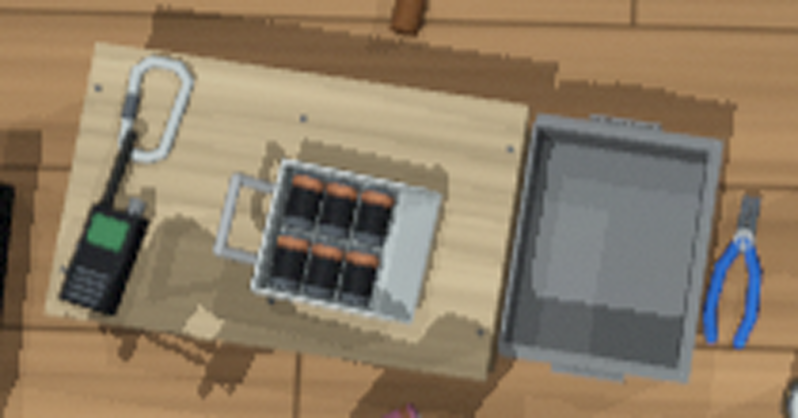

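The crop shows one tray holding six black and orange cells. The handle is at (235,215) on the side away from the tub, and the lip at (420,255) faces the tub. This is the tray meant. The measured sizes fit the description: shelf 482×302 mm, tray with handle 212×143 mm, bar about 0.196 m high.

Results:
- **Edge middle:** (0.5155, 0.0605), with the pour direction (-0.122, -0.993).
- **Handle:** (0.528, 0.3425), with the tray yawed 3.7° from the riser.

Next I'll move above the handle with the fingers half closed.

```bash
python3 -m creep '{"gripper":[0,0,0,0,0,0,0,0,0,0,0,0,0,0,0,0],"offset":[[0,0,0.8],[0,0,0.8],[0.94,-0.49,0],[0.94,-0.49,0],[0.94,-0.49,0],[0.94,-0.49,0],[0.94,-0.49,0],[0.94,-0.49,0],[0.94,-0.49,0],[0.94,-0.49,0],[0.94,-0.49,0],[0.94,-0.49,0],[0.94,-0.49,0],[0,0,0],[0,0,0],[0,0,0]],"turn":[[0,0,0],[0,0,0],[0,0,0.0032],[0,0,0.0032],[0,0,0.0032],[0,0,0.0032],[0,0,0.0032],[0,0,0.0032],[0,0,0.0032],[0,0,0.0032],[0,0,0.0032],[0,0,0.0032],[0,0,0.0032],[0,0,0],[0,0,0],[0,0,0]]}' 25
```

```text
t: 2.1
eef_pos: [0.5279, 0.3436, 0.2661]
tcp_rot: [-0.293, -3.128, -0.0]
contact_force: [-0.6, 0.2, -0.1]
gripper_width: 0.0439
gripper_force: 0.0
```

```bash
python3 -m creep '{"gripper":[0,0,0,0,0,0,0,1,1,1,1,1,1],"offset":[[0,0,-0.6],[0,0,-0.6],[0,0,-0.6],[0,0,-0.6],[0,0,-0.6],[0,0,0],[0,0,0],[0,0,0],[0,0,0],[0,0,0],[0,0,0],[0,0,0],[0,0,0]],"turn":[[0,0,0],[0,0,0],[0,0,0],[0,0,0],[0,0,0],[0,0,0],[0,0,0],[0,0,0],[0,0,0],[0,0,0],[0,0,0],[0,0,0],[0,0,0]]}' 25; python3 -c "
from h import *
f=grab('side');cv2.imwrite('pics/s1.png',cv2.resize(f['frame'][:,:,::-1],(800,600)))"
```

```text
t: 3.72
eef_pos: [0.5287, 0.3418, 0.176]
tcp_rot: [-0.295, -3.127, 0.004]
contact_force: [-2.0, -5.7, 3.4]
gripper_width: 0.0095
gripper_force: 24.2
```

View pics/s1.png

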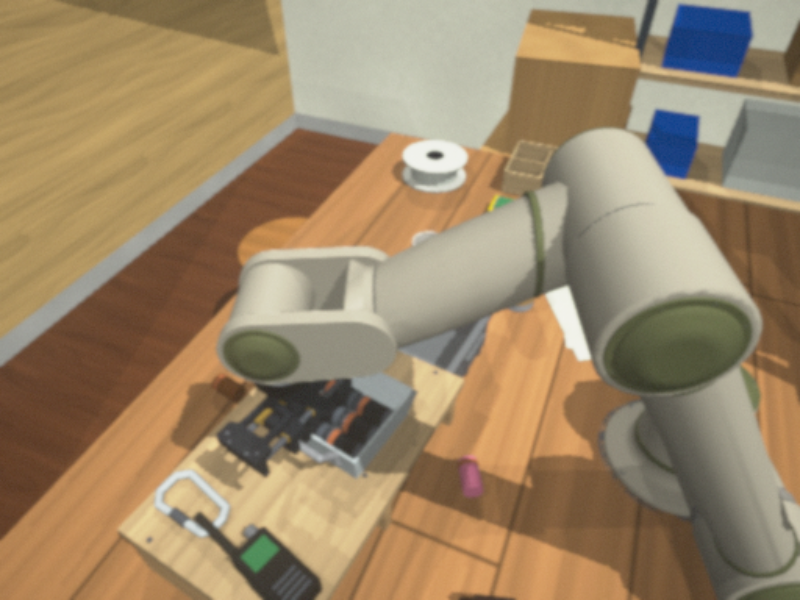

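The side view shows the fingers closed on the handle bar at about (290,425), with all the cells still in the tray. Grip force is 24 N. Next I'll slide the tray forward to the edge, correcting its yaw and shifting it toward the tub's middle.

```bash
python3 -m creep '{"gripper":[1,1,1,1,1,1,1,1,1,1,1,1,1,1,1,1],"offset":[[0.015,-0.15,0],[0.03,-0.25,0],[0.035,-0.35,0],[0.035,-0.35,0],[0.035,-0.35,0],[0.035,-0.35,0],[0.035,-0.35,0],[0.035,-0.35,0],[0.035,-0.35,0],[0.035,-0.35,0],[0.035,-0.35,0],[0.035,-0.35,0],[0.035,-0.35,0],[0.03,-0.25,0],[0.01,-0.1,0],[0,0,0]],"turn":[[0,0,0],[0,0,0.0008],[0,0,0.0008],[0,0,0.0008],[0,0,0.0008],[0,0,0.0008],[0,0,0.0008],[0,0,0.0008],[0,0,0.0008],[0,0,0.0008],[0,0,0.0008],[0,0,0.0008],[0,0,0.0008],[0,0,0.0006],[0,0,0],[0,0,0]]}' 25; python3 -c "
from h import *
f=grab('top');cv2.imwrite('pics/t2.png',cv2.resize(f['frame'][120:270,90:300,::-1],(798,570)))
grab('side')"
```

```text
t: 5.78
eef_pos: [0.5429, 0.2056, 0.1761]
tcp_rot: [0.194, 3.135, 0.003]
contact_force: [-0.5, 4.2, 2.4]
gripper_width: 0.0093
gripper_force: 24.3
```

View pics/t2.png

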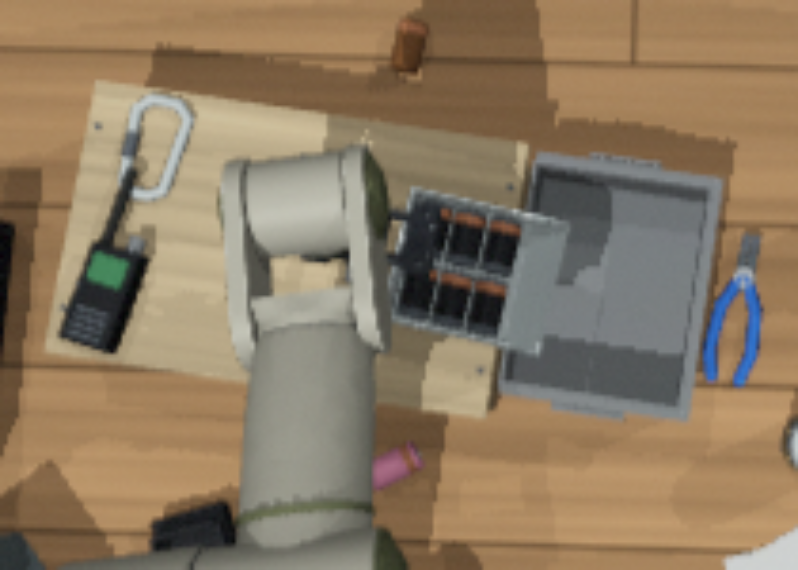

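The top view shows the tray straddling the pouring edge, with its lip at (550,290) inside the tub's mouth and all the cells still in. Next I'll tip it about the edge, first to about 30°.

```bash
python3 -m creep '{"gripper":[1,1,1,1,1,1,1,1,1,1],"offset":[[-0.017,-0.136,0.277],[-0.017,-0.136,0.277],[-0.017,-0.136,0.277],[-0.022,-0.183,0.254],[-0.022,-0.183,0.254],[-0.022,-0.183,0.254],[-0.027,-0.216,0.23],[-0.027,-0.216,0.23],[-0.027,-0.216,0.23],[0,0,0]],"turn":[[0,0,0],[0,0,0],[0,0,0],[0,0,0],[0,0,0],[0,0,0],[0,0,0],[0,0,0],[0,0,0],[0,0,0]]}' 20; python3 -c "
from h import *
f=grab('side');cv2.imwrite('pics/s3.png',cv2.resize(f['frame'][150:330,130:370,::-1],(800,600)));print(observe()['moment'])
g=grab('top')
for n in('top','side'):
    P=pts(load(n));q=P-[.5155,.0605,0];X=q@[-.1217,-.9926,0];Y=q@[.9926,-.1217,0]
    for y0 in(-60,72):   # side wall tops
        m=(abs(Y*1e3-9.5-(y0-6))<6)&(X>-.14)&(X<.09)&(P[...,2]>.135)&(P[...,2]<.30)
        o=np.argsort(X[m]);print(n,y0,m.sum(),[(round(a*1e3),round(b*1e3)) for a,b in zip(X[m][o],P[...,2][m][o])][::max(1,m.sum()//14)])
"
```

```text
t: 7.12
eef_pos: [0.5372, 0.1564, 0.2449]
tcp_rot: [0.195, 3.135, 0.0]
contact_force: [0.7, -0.2, -0.5]
gripper_width: 0.0005
gripper_force: 0.0
[0.02840692 0.00636477 0.02546249]
top -60 87 [(-70, 148), (-60, 156), (-50, 145), (-41, 144), (-36, 154), (-28, 154), (-20, 157), (-13, 141), (-4, 155), (4, 160), (12, 157), (19, 146), (28, 144), (38, 142), (48, 150)]
top 72 15 [(-85, 162), (-84, 169), (-79, 141), (-79, 171), (-76, 166), (-74, 149), (-71, 173), (-69, 154), (-68, 167), (-64, 165), (-63, 168), (-48, 168), (-31, 170), (-28, 163), (-11, 167)]
side -60 161 [(-121, 167), (-119, 149), (-118, 148), (-117, 157), (-73, 155), (-63, 155), (-46, 151), (-38, 155), (-29, 157), (-12, 145), (-5, 157), (1, 158), (28, 141), (38, 146), (45, 147)]
side 72 135 [(-111, 165), (-106, 166), (-97, 162), (-92, 145), (-88, 169), (-84, 161), (-80, 158), (-76, 158), (-72, 155), (-69, 144), (-65, 141), (-60, 152), (-54, 163), (-50, 163), (-39, 169)]
```

View pics/s3.png

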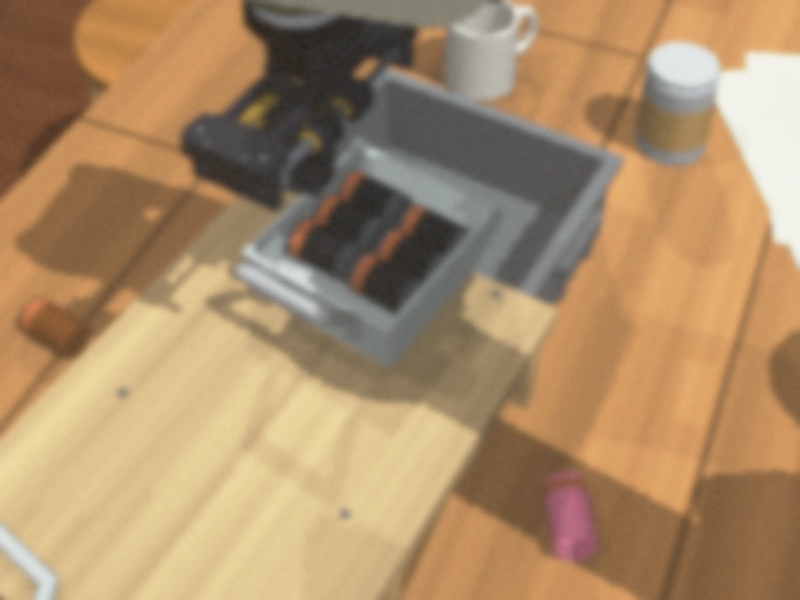

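The side view shows that the bar has slipped out of the vertical pinch. The tray is flat again across the edge, its handle is at (295,295) in the crop, and all six cells are still in. I'll regrasp with the tool tilted about 40°, so the rear finger sits under the bar and carries it. First I'll re-measure the bar.

```bash
python3 - <<'E'
from h import *
P=pts(load('side'));q=P-[.5155,.0605,0];X=q@[-.1217,-.9926,0]*1e3;Y=q@[.9926,-.1217,0]*1e3;Z=P[...,2]*1e3
m=(X>-175)&(X<-118)&(abs(Y-10)<60)&(Z>178)&(Z<212)
v,u=np.nonzero(m);print(m.sum())
for y in range(-45,70,8):
    k=m&(abs(Y-y)<4)
    if k.sum()>3: print(y,k.sum(),np.round(np.percentile(X[k],[5,50,95])),np.round(np.percentile(Z[k],[5,50,95])))
# tray side walls top, Z 155..172 
k=(X>-125)&(X<60)&(abs(Y-10)<85)&(Z>157)&(Z<176)
r=cv2.minAreaRect(np.c_[X[k],Y[k]].astype(np.float32));print(k.sum(),r)
E
```

```text
191
-37 18 [-155. -142. -132.] [180. 186. 195.]
-29 26 [-157. -150. -131.] [183. 198. 201.]
-21 14 [-158. -154. -148.] [196. 200. 202.]
-13 17 [-156. -154. -147.] [196. 201. 204.]
-5 15 [-155. -152. -146.] [196. 201. 203.]
3 13 [-155. -152. -146.] [197. 200. 203.]
11 14 [-154. -152. -147.] [195. 201. 204.]
19 14 [-153. -150. -145.] [195. 200. 202.]
27 16 [-153. -151. -143.] [196. 200. 203.]
35 12 [-152. -149. -144.] [195. 200. 202.]
43 24 [-151. -146. -126.] [180. 198. 202.]
51 8 [-151. -147. -139.] [195. 199. 202.]
725 ((-39.89096450805664, 0.95440673828125), (145.22122192382812, 174.22291564941406), 85.2537841796875)
```

```bash
python3 -m creep '{"gripper":[0,0,0,0,0,0,0,0,0],"offset":[[0.05,0.54,0.1],[0.05,0.54,0.1],[0.05,0.54,0.1],[0.05,0.54,0],[0.05,0.54,0],[0.05,0.54,-0.1],[0,0,0],[0,0,0],[0,0,0]],"turn":[[-0.0184,0.0023,0],[-0.0184,0.0023,0],[-0.0184,0.0023,0],[-0.0184,0.0023,0],[-0.0184,0.0023,0],[-0.0184,0.0023,0],[0,0,0],[0,0,0],[0,0,0]]}' 30; python3 -c "
from h import *
s=observe();R=cv2.Rodrigues(s['tcp_rot'])[0];xd=np.array([-.1217,-.9926,0]);yd=np.array([.9926,-.1217,0])
g=lambda a:np.round([a@xd,a@yd,a[2]],3)
print('z',g(R[:,2]),'y',g(R[:,1]),s['joint_pos'].round(2))
p=s['eef_pos']-[.5155,.0605,0];print('tcp riser',g(p));B=np.array([-.150,.007,.196]);t=(B[0]*xd+B[1]*yd)+[.5155,.0605,B[2]]+R[:,2]*.019
print('delta units',(t-s['eef_pos'])/.03)"
```

```text
t: 8.35
eef_pos: [0.5461, 0.2531, 0.2514]
tcp_rot: [-0.182, -2.908, 1.057]
contact_force: [-0.6, -0.8, 0.6]
gripper_width: 0.0441
gripper_force: 0.0
z [ 0.642 -0.001 -0.767] y [-0.767  0.003 -0.642] [ 0.48  0.69  0.82 -0.62  1.99 -1.12]
tcp riser [-0.195  0.007  0.251]
delta units [-0.23120793 -1.88922327 -2.33062457]
```

```bash
python3 -m creep '{"gripper":[0,0,0,0,0,0,0,1,1,1,1,1,1],"offset":[[-0.047,-0.38,-0.47],[-0.047,-0.38,-0.47],[-0.047,-0.38,-0.47],[-0.047,-0.38,-0.47],[-0.047,-0.38,-0.47],[0,0,0],[0,0,0],[0,0,0],[0,0,0],[0,0,0],[0,0,0],[0,0,0],[0,0,0]],"turn":[[0,0,0],[0,0,0],[0,0,0],[0,0,0],[0,0,0],[0,0,0],[0,0,0],[0,0,0],[0,0,0],[0,0,0],[0,0,0],[0,0,0],[0,0,0]]}' 30; python3 -c "
from h import *
f=grab('side');cv2.imwrite('pics/s4.png',cv2.resize(f['frame'][150:330,130:370,::-1],(800,600)))"
```

```text
t: 9.98
eef_pos: [0.5396, 0.1971, 0.1829]
tcp_rot: [-0.183, -2.911, 1.062]
contact_force: [-0.8, 2.2, 15.9]
gripper_width: 0.0
gripper_force: 6.9
```

View pics/s4.png

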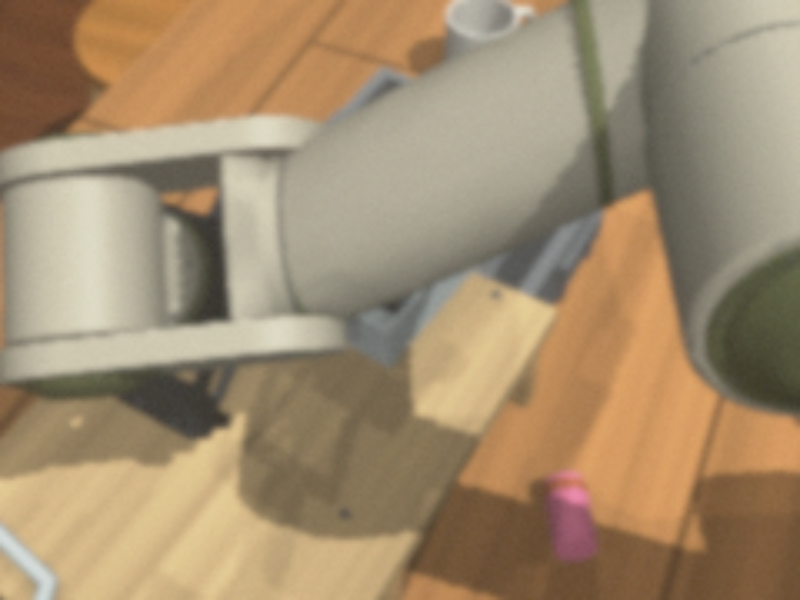

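The fingers are shut with 16 N upward on the tool, so the bar is not between the pads. I'll open, back off along the tool axis and look.

```bash
python3 -m creep '{"gripper":[0,0,0,0],"offset":[[0,0,0],[0,0,0],[0,0,0],[0,0,0]],"turn":[[0,0,0],[0,0,0],[0,0,0],[0,0,0]]}' 30;python3 -m creep '{"gripper":[0,0,0,0,0,0,0,0,0,0,0],"offset":[[0.05,0.39,0.47],[0.05,0.39,0.47],[0.05,0.39,0.47],[0.05,0.39,0.47],[0.05,0.39,0.47],[0.05,0.39,0.47],[0.05,0.39,0.47],[0.1,0.8,0.5],[0.1,0.8,0.5],[0,0,0],[0,0,0]],"turn":[[0,0,0],[0,0,0],[0,0,0],[0,0,0],[0,0,0],[0,0,0],[0,0,0],[0,0,0],[0,0,0],[0,0,0],[0,0,0]]}' 30; python3 - <<'E'
from h import *
f=grab('side');g=grab('top')
a=cv2.resize(f['frame'][140:320,130:370,::-1],(400,300));b=cv2.resize(g['frame'][130:280,90:290,::-1],(400,300))
cv2.imwrite('pics/s5.png',cv2.resize(np.hstack([a,b]),(800,300)))
for n in('side','top'):
    P=pts(load(n));q=P-[.5155,.0605,0];X=q@[-.1217,-.9926,0]*1e3;Y=q@[.9926,-.1217,0]*1e3;Z=P[...,2]*1e3
    m=(X>-190)&(X<-110)&(abs(Y-10)<70)&(Z>172)&(Z<225)
    print(n,m.sum())
    for y in range(-45,70,10):
        k=m&(abs(Y-y)<5)
        if k.sum()>3: print(y,k.sum(),np.round(np.percentile(X[k],[5,50,95])),np.round(np.percentile(Z[k],[5,50,95])))
E
```

```text
t: 10.52
eef_pos: [0.5389, 0.1968, 0.1796]
tcp_rot: [-0.18, -2.906, 1.06]
contact_force: [0.8, 0.4, -0.4]
gripper_width: 0.0387
gripper_force: 0.0
t: 11.9
eef_pos: [0.5555, 0.3263, 0.3078]
tcp_rot: [-0.18, -2.905, 1.06]
contact_force: [0.5, -0.3, -0.3]
gripper_width: 0.0438
gripper_force: 0.0
side 0
top 109
-35 14 [-151. -137. -127.] [175. 192. 198.]
-25 16 [-154. -143. -127.] [177. 192. 203.]
-15 9 [-153. -147. -144.] [196. 200. 205.]
-5 7 [-152. -145. -120.] [179. 202. 205.]
5 9 [-151. -148. -143.] [197. 199. 205.]
15 7 [-150. -145. -141.] [196. 197. 205.]
25 8 [-151. -146. -143.] [197. 200. 203.]
35 8 [-149. -144. -141.] [193. 200. 207.]
45 27 [-147. -133. -116.] [174. 188. 202.]
```

View pics/s5.png

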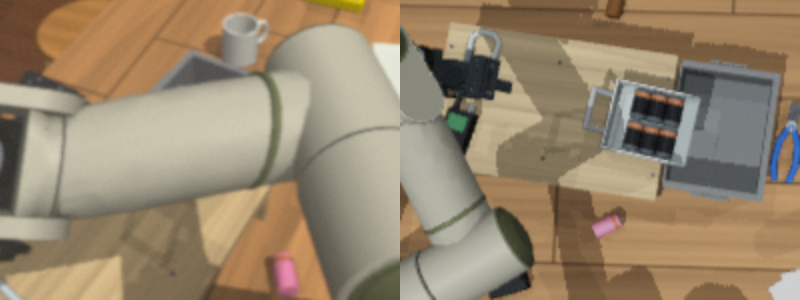

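The top view shows the tray still flat across the edge with its six cells, and the handle bar at (598,108) in the composite where I expected it. So the fingertips' true place relative to the reported TCP is in doubt; I'll measure it in the cloud.

```bash
python3 - <<'E'
from h import *
s=observe();R=cv2.Rodrigues(s['tcp_rot'])[0]
for n in('top','side'):
    P=pts(load(n));q=(P-s['eef_pos'])@R*1e3   # tool frame
    m=(abs(q[...,0])<20)&(abs(q[...,1])<70)&(q[...,2]>-75)&(q[...,2]<40)
    k=q[m];print(n,len(k),'x',np.percentile(k[:,0],[2,98]).round())
    for y in range(-65,70,8):
        j=k[abs(k[:,1]-y)<4]
        if len(j)>2: print('  y',y,len(j),'z',np.percentile(j[:,2],[0,50,90,100]).round(),'x',np.percentile(j[:,0],[5,50,95]).round())
P=pts(load('top'));p=cv2.projectPoints(np.array([s['eef_pos']]),load('top')['rvec'],load('top')['tvec'],load('top')['camera_matrix'],None)[0].ravel();print(p)
f=load('top')['frame'];u,v=p.astype(int)
c=cv2.resize(f[v-35:v+35,u-45:u+45,::-1],(720,560),interpolation=cv2.INTER_CUBIC)
cv2.circle(c,(int((p[0]-u+45)*8),int((p[1]-v+35)*8)),6,(0,0,255),-1);cv2.imwrite('pics/c6.png',c)
E
```

```text
top 49 x [-11.  10.]
  y -41 16 z [-58. -47. -39. -37.] x [-9. -1.  9.]
  y -33 31 z [-53. -36. -27. -21.] x [-10.   0.   9.]Traceback (most recent call last):
  File "<stdin>", line 6, in <module>
    return _quantile_unchecked(
        a, q, axis, out, overwrite_input, method, keepdims, weights)
    return _ureduce(a,
                    func=_quantile_ureduce_func,
    ...<5 lines>...
                    overwrite_input=overwrite_input,
                    method=method)
    r = func(a, **kwargs)
    result = _quantile(arr,
                       quantiles=q,
    ...<2 lines>...
                       out=out,
                       weights=wgt)
    slices_having_nans = np.isnan(arr[-1, ...])
                                  ~~~^^^^^^^^^
IndexError: index -1 is out of bounds for axis 0 with size 0
```

The visible finger stops about 20 mm short of the TCP when the gripper is half open, so the tips swing back as it opens. The bar was therefore caught only by the tips both times. I'll regrasp about 12 mm deeper.

```bash
python3 -m creep '{"gripper":[0,0,0,0,0,0,0,0,0,0,0,0,0],"offset":[[-0.068,-0.533,-0.42],[-0.068,-0.533,-0.42],[-0.068,-0.533,-0.42],[-0.068,-0.533,-0.42],[-0.068,-0.533,-0.42],[-0.041,-0.337,-0.405],[-0.041,-0.337,-0.405],[-0.041,-0.337,-0.405],[-0.041,-0.337,-0.405],[-0.041,-0.337,-0.405],[-0.041,-0.337,-0.405],[0,0,0],[0,0,0]],"turn":[[0,0,0],[0,0,0],[0,0,0],[0,0,0],[0,0,0],[0,0,0],[0,0,0],[0,0,0],[0,0,0],[0,0,0],[0,0,0],[0,0,0],[0,0,0]]}' 30; python3 -m creep '{"gripper":[1,1,1,1,1,1],"offset":[[0,0,0],[0,0,0],[0,0,0],[0,0,0],[0,0,0],[0,0,0]],"turn":[[0,0,0],[0,0,0],[0,0,0],[0,0,0],[0,0,0],[0,0,0]]}' 30
```

```text
t: 13.62
eef_pos: [0.5379, 0.1863, 0.1732]
tcp_rot: [-0.181, -2.907, 1.059]
contact_force: [0.1, 0.1, -0.1]
gripper_width: 0.0441
gripper_force: 0.0
t: 14.38
eef_pos: [0.5378, 0.1862, 0.1729]
tcp_rot: [-0.18, -2.906, 1.06]
contact_force: [-1.1, -1.6, 3.2]
gripper_width: 0.0108
gripper_force: 29.9
```

Width is 10.8 mm at 30 N, which is a proper grip. Next I'll tip by about 20° and check.

```bash
python3 -m creep '{"gripper":[1,1,1,1,1,1,1],"offset":[[-0.017,-0.136,0.277],[-0.017,-0.136,0.277],[-0.017,-0.136,0.277],[-0.022,-0.183,0.254],[-0.022,-0.183,0.254],[-0.022,-0.183,0.254],[0,0,0]],"turn":[[0,0,0],[0,0,0],[0,0,0],[0,0,0],[0,0,0],[0,0,0],[0,0,0]]}' 30; python3 - <<'E'
from h import *
for n in('top',):
    f=grab(n);P=pts(f);q=P-[.5155,.0605,0];X=q@[-.1217,-.9926,0]*1e3;Y=q@[.9926,-.1217,0]*1e3;Z=P[...,2]*1e3
    m=(X>-60)&(X<90)&(Y>-75)&(Y<95)&(Z>124)&(Z<230)
    for x in range(-55,90,12):
        k=m&(abs(X-x)<6)
        if k.sum()>3: print(x,k.sum(),'Zmax',np.percentile(Z[k],[50,97]).round(),'Y',np.percentile(Y[k],[1,99]).round())
    cv2.imwrite('pics/t7.png',cv2.resize(f['frame'][120:270,90:300,::-1],(798,570)))
E
```

```text
t: 15.25
eef_pos: [0.5345, 0.1574, 0.2212]
tcp_rot: [-0.181, -2.908, 1.059]
contact_force: [-1.6, 1.5, -3.4]
gripper_width: 0.0107
gripper_force: 30.0
-55 102 Zmax [177. 192.] Y [-67.  74.]
-43 125 Zmax [172. 183.] Y [-70.  74.]
-31 111 Zmax [164. 182.] Y [-69.  72.]
-19 111 Zmax [164. 177.] Y [-69.  72.]
-7 125 Zmax [156. 172.] Y [-71.  72.]
5 101 Zmax [154. 169.] Y [-71.  72.]
17 109 Zmax [153. 165.] Y [-70.  69.]
29 99 Zmax [132. 158.] Y [-72.  68.]
41 88 Zmax [130. 159.] Y [-72.  66.]
53 94 Zmax [132. 146.] Y [-72.  66.]
65 4 Zmax [131. 134.] Y [40. 65.]
```

The tray's side walls slope at 20° and the grip is holding. I'll continue to about 62° and hold there.

```bash
python3 -m creep '{"gripper":[1,1,1,1,1,1,1,1,1,1,1,1,1,1,1,1,1,1,1,1],"offset":[[-0.027,-0.216,0.23],[-0.027,-0.216,0.23],[-0.027,-0.216,0.23],[-0.027,-0.218,0.124],[-0.027,-0.218,0.124],[-0.027,-0.218,0.124],[-0.027,-0.218,0.124],[-0.029,-0.236,0.084],[-0.029,-0.236,0.084],[-0.029,-0.236,0.084],[-0.029,-0.236,0.084],[-0.03,-0.248,0.042],[-0.03,-0.248,0.042],[-0.03,-0.248,0.042],[-0.03,-0.248,0.042],[-0.03,-0.25,0],[0,0,0],[0,0,0],[0,0,0],[0,0,0]],"turn":[[0,0,0],[0,0,0],[0,0,0],[0,0,0],[0,0,0],[0,0,0],[0,0,0],[0,0,0],[0,0,0],[0,0,0],[0,0,0],[0,0,0],[0,0,0],[0,0,0],[0,0,0],[0,0,0],[0,0,0],[0,0,0],[0,0,0],[0,0,0]]}' 30; python3 - <<'E'
from h import *
a=grab('top');b=grab('side')
cv2.imwrite('pics/p8.png',np.hstack([cv2.resize(a['frame'][130:250,190:310,::-1],(400,400)),cv2.resize(b['frame'][120:320,150:350,::-1],(400,400))]))
E
```

```text
t: 17.8
eef_pos: [0.5207, 0.0466, 0.2711]
tcp_rot: [-0.179, -2.907, 1.059]
contact_force: [-0.0, -0.0, -2.8]
gripper_width: 0.0108
gripper_force: 30.0
```

View pics/p8.png

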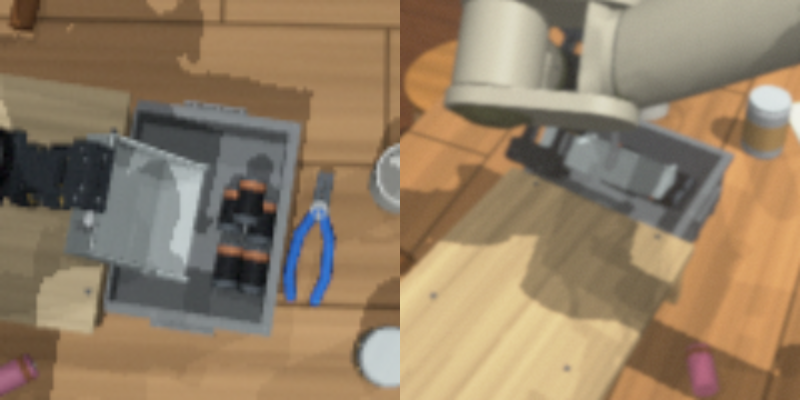

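The view shows the tray empty and tipped over the tub, with the cells lying in the tub around (245,235) in the left half. I'll count them once the tray is out of the way. Next I'll loosen the pinch and reverse the arc.

```bash
python3 -m creep '{"gripper":[1,1,1,1,1,1,1,1,1,1,1,1,1,1,1,1,1,1],"offset":[[0,0,0],[0.03,0.25,0],[0.03,0.248,-0.042],[0.03,0.248,-0.042],[0.03,0.248,-0.042],[0.03,0.248,-0.042],[0.029,0.236,-0.084],[0.029,0.236,-0.084],[0.029,0.236,-0.084],[0.029,0.236,-0.084],[0.027,0.218,-0.124],[0.027,0.218,-0.124],[0.027,0.218,-0.124],[0.027,0.218,-0.124],[0.032,0.258,-0.214],[0.032,0.258,-0.214],[0.032,0.258,-0.214],[0,0,0]],"turn":[[0,0,0],[0,0,0],[0,0,0],[0,0,0],[0,0,0],[0,0,0],[0,0,0],[0,0,0],[0,0,0],[0,0,0],[0,0,0],[0,0,0],[0,0,0],[0,0,0],[0,0,0],[0,0,0],[0,0,0],[0,0,0]]}' 12; cat > tilt.py <<'E'
from h import *
f=grab('top');P=pts(f);q=P-[.5155,.0605,0];X=q@[-.1217,-.9926,0]*1e3;Y=q@[.9926,-.1217,0]*1e3;Z=P[...,2]*1e3
m=(X>-130)&(X<90)&(Y>-75)&(Y<95)&(Z>124)&(Z<230)
for x in range(-125,90,12):
    k=m&(abs(X-x)<6)
    if k.sum()>3: print(x,k.sum(),np.percentile(Z[k],[5,50,97]).round(),'Y',np.percentile(Y[k],[1,99]).round())
E
python3 tilt.py
```

```text
t: 20.15
eef_pos: [0.5347, 0.1618, 0.2211]
tcp_rot: [-0.178, -2.905, 1.06]
contact_force: [-0.0, -0.8, -1.5]
gripper_width: 0.0114
gripper_force: 12.0
-125 10 [125. 126. 130.] Y [-65.  79.]
-113 26 [125. 155. 225.] Y [-60.  88.]
-101 119 [150. 176. 222.] Y [-64.  89.]
-89 139 [147. 154. 205.] Y [-63.  78.]
-77 119 [142. 149. 194.] Y [-66.  76.]
-65 114 [138. 145. 191.] Y [-66.  77.]
-53 114 [133. 142. 190.] Y [-67.  75.]
-41 118 [129. 138. 186.] Y [-67.  83.]
-29 117 [127. 134. 178.] Y [-67.  90.]
-17 101 [125. 130. 174.] Y [-68.  71.]
-5 72 [124. 127. 174.] Y [-68.  77.]
7 29 [124. 129. 170.] Y [-69.  73.]
19 41 [124. 127. 166.] Y [-69.  72.]
31 60 [124. 127. 157.] Y [-69.  71.]
43 86 [126. 131. 158.] Y [-70.  69.]
55 88 [128. 133. 151.] Y [-68.  69.]
```

The tray is at about 18°, still resting on the edge. Now I'll lower it flat and slide it back 25 mm.

```bash
python3 -m creep '{"gripper":[1,1,1,1,1,1,1,1,1,1,1,1,1,1],"offset":[[0.027,0.217,-0.257],[0.027,0.217,-0.257],[0.027,0.217,-0.257],[0.021,0.17,-0.29],[0.021,0.17,-0.29],[0.021,0.17,-0.27],[0,0,0],[0.015,0.12,0],[0.025,0.2,0],[0.025,0.2,0],[0.025,0.2,0],[0.015,0.1,0],[0,0,0],[0,0,0]],"turn":[[0,0,0],[0,0,0],[0,0,0],[0,0,0],[0,0,0],[0,0,0],[0,0,0],[0,0,0],[0,0,0],[0,0,0],[0,0,0],[0,0,0],[0,0,0],[0,0,0]]}' 12; python3 tilt.py
```

```text
t: 21.95
eef_pos: [0.5422, 0.2209, 0.1734]
tcp_rot: [-0.18, -2.907, 1.059]
contact_force: [-0.5, -0.9, 2.0]
gripper_width: 0.0114
gripper_force: 12.0
-125 53 [124. 127. 176.] Y [-72.  84.]
-113 78 [124. 128. 170.] Y [-65.  94.]
-101 82 [125. 129. 169.] Y [-65.  80.]
-89 92 [124. 128. 173.] Y [-65.  74.]
-77 102 [124. 129. 173.] Y [-71.  87.]
-65 100 [126. 129. 175.] Y [-66.  73.]
-53 105 [125. 130. 176.] Y [-67.  75.]
-41 104 [126. 133. 175.] Y [-66.  73.]
-29 102 [127. 132. 177.] Y [-67.  85.]
-17 107 [128. 133. 176.] Y [-68.  74.]
-5 100 [132. 140. 177.] Y [-67.  89.]
7 97 [143. 150. 180.] Y [-69.  70.]
19 101 [154. 159. 174.] Y [-67.  71.]
31 20 [159. 163. 171.] Y [-30.  71.]
```

The tray is nearly flat, with its front held up about 3° by the pinch, so releasing should let it settle. I'll open, back off along the tool axis and clear.

```bash
python3 -m creep '{"gripper":[0,0,0,0,0,0,0,0,0,0,0,0,0,0,0,0,0,0],"offset":[[0,0,0],[0,0,0],[0,0,0],[0,0,0],[0.04,0.35,0.42],[0.04,0.35,0.42],[0.05,0.39,0.47],[0.05,0.39,0.47],[0.05,0.39,0.47],[0.05,0.39,0.47],[0.05,0.39,0.47],[0,0.6,0.6],[-0.2,0.8,0.5],[-0.4,0.8,0.5],[-0.6,0.5,0.3],[-0.6,0.3,0],[0,0,0],[0,0,0]],"turn":[[0,0,0],[0,0,0],[0,0,0],[0,0,0],[0,0,0],[0,0,0],[0,0,0],[0,0,0],[0,0,0],[0,0,0],[0,0,0],[0,0,0],[0,0,0],[0,0,0],[0,0,0],[0,0,0],[0,0,0],[0,0,0]]}' 12; python3 tilt.py; python3 - <<'E'
from h import *
f=load('top')
cv2.imwrite('pics/end.png',cv2.resize(f['frame'][120:270,90:300,::-1],(798,570)))
P=pts(f);q=P-[.5155,.0605,0];X=q@[-.1217,-.9926,0]*1e3;Y=q@[.9926,-.1217,0]*1e3;Z=P[...,2]*1e3
m=(X>15)&(X<200)&(abs(Y-12)<118)&(Z>12)&(Z<92);print('cells in tub',m.sum(),'zmax',np.percentile(Z[m],99),X[m].min(),X[m].max())
E
```

```text
t: 24.25
eef_pos: [0.4985, 0.3898, 0.3259]
tcp_rot: [-0.18, -2.906, 1.06]
contact_force: [0.3, 0.1, -0.1]
gripper_width: 0.0446
gripper_force: 0.0
-125 48 [124. 126. 168.] Y [-66.  83.]
-113 56 [124. 127. 167.] Y [-66.  83.]
-101 59 [124. 127. 170.] Y [-67.  82.]
-89 53 [124. 127. 168.] Y [-64.  92.]
-77 60 [124. 127. 169.] Y [-72.  82.]
-65 62 [124. 128. 167.] Y [-66.  82.]
-53 43 [124. 127. 169.] Y [-67.  85.]
-41 63 [124. 127. 170.] Y [-67.  91.]
-29 47 [124. 128. 169.] Y [-70.  78.]
-17 62 [124. 127. 172.] Y [-69.  84.]
-5 83 [125. 129. 169.] Y [-69.  70.]
7 101 [130. 137. 166.] Y [-68.  73.]
19 100 [137. 145. 168.] Y [-67.  72.]
31 43 [145. 150. 156.] Y [-67.  70.]
cells in tub 649 zmax 73.54658196539921 18.35193568439316 199.85359873662802
```

View pics/end.png

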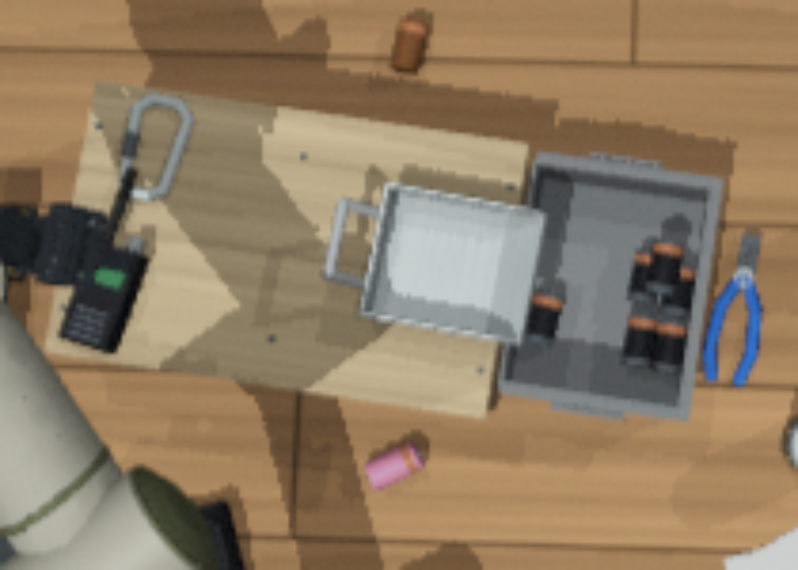

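The final view shows the tray empty and flat on the riser around (450,260). All six cells are in the tub: three at (665,275) with one on top of two, two at (655,340), and one at (545,318). The highest point is 74 mm, below the rim, and the bystanders are where they were. Handing in.

```bash
python3 -c "
from cell import ticket
print(ticket.job_done())"
```

```text
the job is handed in; nothing more can be done
None
```

The job is handed in: all six cells are in the tub below its rim, the empty tray is flat on the riser, and the bystanders in view were not disturbed; it took one regrasp and about 24 s, and the hand-in returned no verdict.

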